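Feed a batten through the bench sander with a push stick

TASK

Run the thinner of the two wooden battens through the small bench sander: lay it lengthwise in the channel of the near (infeed) table, in front of the guard, and let go. Then take the push stick by its upright handle and, with its head behind the batten, push the batten under the guard until it lies completely clear of it on the far (outfeed) table, keeping the hand off the batten once it is going under. Finally stand the push stick upright on the counter again, and leave the thick batten and the other things where they are.

Things in the scene. Friction and masses are not known exactly. Their poses are not given: they have to be found in the camera images.
- sander: Grey bench sander, fixed, not running. Origin under its middle at counter level; feed direction own +x (away from the robot). Table x -150 to 150 mm, 36 mm high, open ends, base 112 wide. Channel y -24 to 24 all along it between fences 9 thick, 8 high above the table. Guard: hood over x -28 to 28, y -59 to 59, top 113 above counter, 36 mm high opening. Motor at +y to 97, switch box at -y to -69.
- guard_in (a point): Middle of the guard's entrance edge, on the table surface (sander frame -25, 0, 36 mm).
- guard_out (a point): Middle of the guard's exit edge, on the table surface (sander frame 25, 0, 36 mm).
- thin_batten: The batten to feed: pale wood, 40 mm wide (own y) x 100 mm long (own x) x 28 mm high, about 0.1 kg, loose, flat on the counter. Origin: centre of its underside. Once in the channel its lowest 8 mm lie beside the fences, so grip it above that. Either way round will do. The two battens may have changed places.
- thick_batten: The other batten, same wood, width and length but 45 mm high: does not fit under the guard; leave it alone. Origin: centre of its underside.
- push_stick: Darker wood push stick, 140 mm along own x, upright on the counter, 0.11 kg. Origin under its middle, sole level. Head at +x end: 16 long, 38 wide, 24 high, flat front face. Then a bar 16 wide, top at 22. Rear foot x -30 to -70, 38 wide, 20 high; on it the handle, 18 thick (own y), 40 long (own x), top at 95: grip across the 18 mm. Head and bar fit channel and guard, the handle does not.
- stick_head (a point): Middle of the lower edge of the push stick's flat front face (stick frame 70, 0, 0 mm).
- stick_heel (a point): Middle of the lower edge of the push stick's rear end (stick frame -70, 0, 0 mm).
- stick_grip (a point): Middle of the stick's handle where it is best gripped, 75 mm above the sole (stick frame -50, 0, 75 mm).
- freewheel: Dark toothed bicycle freewheel lying flat, 101 x 101 x 34 mm, bystander left of the machine. Origin: centre of its underside.
- tape_roll: Roll of black tape lying flat, 62 x 59 x 19 mm, bystander. Origin: centre of its underside.
- oil_bottle: Small pale oil bottle with a long red spout, 45 x 45 x 165 mm, bystander left of the machine. Origin: centre of its underside.

How it is judged:
On the way, in this order (a step that is already met when the one before it is completed fails the run):
1. The thin batten lies flat and lengthwise in the infeed channel, not yet under the guard, and has been let go (y of thin_batten in the frame of sander between -0.008 and 0.008 m and z of thin_batten in the frame of sander between 0.032 and 0.04 m and angle between thin_batten's own z axis and vertical below 0.08 rad and angle between the x axis of thin_batten and the x axis of sander, either way round below 0.12 rad and x of thin_batten in the frame of sander between -0.148 and -0.07 m and contact force between each of the arm, the fingers and thin_batten below 0.1 N and linear speed of thin_batten below 0.02 m/s), for 0.2 s.
2. The thin batten is halfway under the guard, pushed by the head of the hand-held stick behind it (x of thin_batten in the frame of sander between -0.045 and 0.045 m and z of thin_batten in the frame of sander between 0.03 and 0.043 m and contact force between push_stick and thin_batten above 0.05 N and x of stick_head in the frame of sander below 0 m and contact force between the fingers and push_stick above 0.5 N), for 0.02 s.
3. The thin batten lies flat on the outfeed table, all of it past the guard (y of thin_batten in the frame of sander between -0.008 and 0.008 m and z of thin_batten in the frame of sander between 0.032 and 0.04 m and angle between thin_batten's own z axis and vertical below 0.08 rad and angle between the x axis of thin_batten and the x axis of sander, either way round below 0.12 rad and x of thin_batten in the frame of sander between 0.076 and 0.148 m), for 0.1 s.
At the end, for the whole second after the job is handed in: The thin batten rests flat and lengthwise in the channel (0.12 rad, 8 mm) on the outfeed table, its middle 76 to 148 mm past the sander's middle in the feed direction; the push stick stands upright on the counter, both ends within 10 mm of counter level; both at rest (all of step 3 and linear speed of each of thin_batten, push_stick below 0.02 m/s and height (world z) of each of stick_head, stick_heel below 0.01 m and angle between push_stick's own z axis and vertical below 0.1 rad); the robot touches nothing.
It fails at once if the hand or arm touches the thin batten once it has gone more than about 10 mm under the guard (x of thin_batten in the frame of sander between -0.065 and 0.16 m and height (world z) of thin_batten below 0.06 m and y of thin_batten in the frame of sander between -0.03 and 0.03 m and contact force between any of the fingers, the arm and thin_batten above 0.3 N).
It fails at once if the thick batten is moved by more than 25 mm (distance of thick_batten from where it was at the start of the episode above 0.025 m).
It fails at once if the freewheel, the tape roll or the oil bottle is moved by more than 25 mm (distance of any of freewheel, tape_roll, oil_bottle from where it was at the start of the episode above 0.025 m).
It also fails if it takes over 72 s, if anything falls off the work surface, if the arm or the gripper's body presses on something with over 40 N, if the wrist force passes 120 N, or if a joint passes its speed limit or range.

ROBOT

A 6-joint arm with a two-finger parallel gripper is mounted at the origin on a cart in front of the work surface, level with it; the furniture and walls round the work are solid. World frame = base frame: x ahead of the robot, y to its left, z up, the work surface at z = 0. Lengths are in m, angles in rad, forces in N, time in s.
With the tool pointing down it reaches from about 0.3 to 0.85 m from the base axis. Payload 5.4 kg.
Tool frame: the origin (TCP) lies midway between the tips of the shut fingers; the grasp point (between the pads) lies 19 mm behind it; z points along the fingers, y is the direction in which the jaws open and shut (so a half turn about z gives the same grasp; the last joint's range is limited). The gripper opens to 85 mm and grips with 20 to 120 N. Pads are 22 mm wide; open, the fingers measure 114 mm over their backs; the gripper's body (76 mm by 85 mm) begins 54 mm behind the grasp point. The pads swing forward as they close: fully open they stand 13 mm farther back than shut.
Start: joints at [-1.462, 0.158, 1.597, -0, 1.386, -0.21], TCP at [0.18, -0.546, 0.207] pointing down, gripper open.
Joint ranges: [-2.91, 2.91], [-0.94, 2.29], [0.18, 2.7], [-1.29, 4.43], [0.17, 2.64], [-3, 3]. Speed limits (rad/s): [2.57, 2.57, 3.14, 3.14, 3.14, 3.14].

INTERFACE

Orientations are given as a rotation vector (axis times angle).
In Python, from station import readout, optics, order gives the robot as it stands.
- The arm moves only by the shell command python3 -m pendant 'ROWS'. ROWS is text: rows parted by semicolons, each of 5 numbers parted by spaces: the shift along the tool's x, y, z in m, then the turn about the tool's z in degrees, then the closure, from 0 (fully open) to 1 (shut). In form: dx dy dz turn gripper; .... A call has 1 to 20 rows; each row is the pose to reach, as a shift and turn from the pose measured when the call began, along the tool's axes at that moment; what a row does not reach only later rows make up. A row lasts 1/12 s, in which the tool goes at most 41.7 mm and 7.16 degrees, less where a joint would pass 70% of its speed; a pose out of reach is approached as far as the arm can. A call with a gripper value outside its range is refused whole. The fingers move at their own pace and stop on an object; the grip force is fixed at half the most. Time passes only in rows, so rows that repeat a pose let the fingers close. It gives the time, the measured TCP pose, the force and the opening at its end, in the units of the state.
- readout.sense(): the state, without advancing time (a new reading comes with each control period).
- optics.read_camera(name): name is "scene" or "top" or "wrist"; returns (picture, depth): 384x512x3 uint8, red, green, blue; 384x512 float32, m along the optical axis (not along the pixel's ray), 0 where there is no reading.
- optics.calibration(name): a dict with "vfov" (degrees; the focal length in pixels is half the picture's height over the tangent of half this angle, whatever the lens; pixels are square), "cx", "cy" (the principal point, pixels), "k1" (the pictures are not rectified: a ray, as slopes to the right and down, at radius r is drawn at 1 + k1 r^2 times it, then the intrinsics apply), "extrinsics" (4x4, takes a point from camera to world coordinates). Camera axes: x right, y up, looking along -z (the intrinsics and any distortion apply to the point x, -y, -z); pixel columns grow to the right and rows downward; lengths in m; the calibration is good to about 2 mm. A picture is of the moment at which its call begins: read the wrist's pose just before it. calibration takes no time and is no camera call; for the wrist camera it gives the pose at the moment of the call.
- order.sign_off(): hands the job in, once; it reports no verdict.
The state is a dict: "t": time; "joints": joint angles; "joint_velocities": joint speeds; "joint_torque": joint torques, N m; "ee_pos": TCP position; "tcp_rot": TCP orientation; "contact_force": force on the tool from outside, world axes, zero at the start; "torque": the same for the moment, N m; "opening": opening from 0.0 (shut) to 1.0 (fully open).
Only numpy, scipy, OpenCV 4.12 (cv2) and the standard library are available. Lean on these libraries where they do the work, as an engineer would, in place of code of your own. Each camera call takes 0.05 s, during which the arm holds its last target. There are 200 camera calls.

## Working session

There is one attempt and no reset: what is moved stays moved. The work goes in short steps, Python scripts to look and compute and a shell command to move; the robot and the scene stay as the last step left them, time stands still between calls to the robot, and variables do not carry over. Pictures are saved under pics/ and viewed, about 8 in all and at most 12, crops included, and the job is handed in when it is done.

```bash
mkdir -p pics
cat > h.py <<'E'
import numpy as np, cv2
from station import readout, optics, order
def snap(name,fn=None):
    c=optics.calibration(name); im,d=optics.read_camera(name)
    if fn: cv2.imwrite('pics/'+fn,cv2.cvtColor(im,cv2.COLOR_RGB2BGR))
    return im,d,c
def rays(c,uv):
    f=192/np.tan(np.radians(c['vfov'])/2); uv=np.asarray(uv,float).reshape(-1,2)
    K=np.array([[f,0,c['cx']],[0,f,c['cy']],[0,0,1]])
    s=cv2.undistortPoints(uv.reshape(-1,1,2),K,np.array([c['k1'],0,0,0.])).reshape(-1,2)
    return np.c_[s[:,0],-s[:,1],-np.ones(len(s))]
def plane(c,uv,z):
    E=np.array(c['extrinsics']); d=rays(c,uv)@E[:3,:3].T; o=E[:3,3]
    return o+d*((z-o[2])/d[:,2])[:,None]
def cloud(c,depth):
    v,u=np.mgrid[0:384,0:512]; E=np.array(c['extrinsics'])
    p=rays(c,np.c_[u.ravel(),v.ravel()])*depth.ravel()[:,None]
    return (p@E[:3,:3].T+E[:3,3]).reshape(384,512,3)
E
python3 - <<'E'
from h import *
import pickle
a=snap('top','top0.png'); b=snap('scene','scene0.png'); pickle.dump((a,b),open('s.pkl','wb'))
print(a[2],b[2]); s=readout.sense(); print(s)
E
```

```text
{'vfov': 54.99270984717244, 'cx': 245.91522851487957, 'cy': 187.5058696594239, 'k1': 0.010813924160026724, 'extrinsics': array([[ 0.09283933,  0.97259088, -0.21318497,  0.32104091],
       [-0.99567309,  0.09154441, -0.01595969,  0.0938306 ],
       [ 0.00399364,  0.21374422,  0.9768815 ,  1.27157102],
       [ 0.        ,  0.        ,  0.        ,  1.        ]])} {'vfov': 53.22421413095182, 'cx': 253.51854885536704, 'cy': 189.31090195176535, 'k1': -0.026214165866617168, 'extrinsics': array([[-0.73619566,  0.30142094, -0.60593842, -0.08990087],
       [-0.67676426, -0.33115118,  0.65751733,  0.78965607],
       [-0.00246773,  0.89413887,  0.44778298,  0.55522003],
       [ 0.        ,  0.        ,  0.        ,  1.        ]])}
{'t': 0.1, 'joints': array([-1.46207228e+00,  1.59009519e-01,  1.59810949e+00,  4.79499023e-05,
        1.38619530e+00, -2.10097504e-01]), 'joint_velocities': array([-0.000498  , -0.00296662, -0.00403478,  0.00013201, -0.00032268,
       -0.00078985]), 'joint_torque': array([-5.33832826e-04, -3.96992648e+01, -3.32337606e+01, -2.30744654e-04,
        4.19715856e-03,  4.33741619e-06]), 'ee_pos': array([ 0.18016458, -0.54543585,  0.2061006 ]), 'tcp_rot': array([-3.10006726e+00, -4.98399101e-01, -2.10835104e-04]), 'contact_force': array([ 0.69211119, -0.73205586, -0.31558691]), 'torque': array([ 0.03096928, -0.08527833,  0.00697528]), 'opening': 1.0007999936321341}
```

View pics/top0.png

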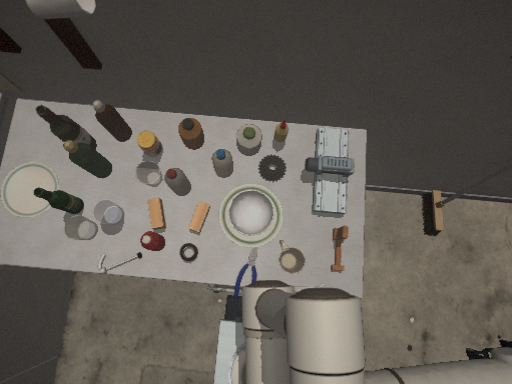

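View pics/scene0.png

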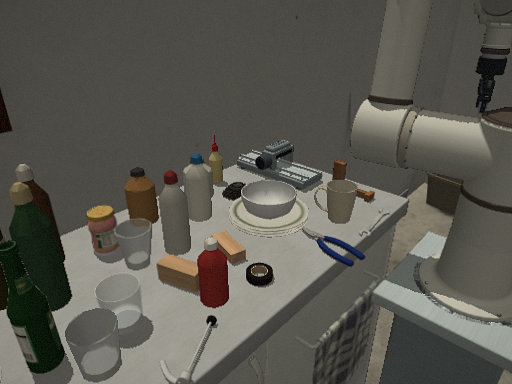

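The top view shows the battens at about (156,213) and (199,217), the sander at (330,170) with the guard at y≈165, and the stick at (340,250), handle near (340,235). The tape is at (189,252) and the freewheel at (272,168). The scene view agrees.

Run:
```python
from h import *
import pickle
a,b=pickle.load(open('s.pkl','rb'))
im,d,c=a; P=cloud(c,d)
hsv=cv2.cvtColor(im,cv2.COLOR_RGB2HSV)
m=cv2.inRange(hsv,(3,90,60),(22,255,255))
n,l,st,ce=cv2.connectedComponentsWithStats(m)
for i in range(1,n):
    if st[i,4]<60: continue
    p=P[l==i]; r=cv2.minAreaRect(np.argwhere(l==i)[:,::-1].astype(np.float32))
    print(i,ce[i].round(),st[i,4],'p50',np.median(p,0).round(3),'z',np.percentile(p[:,2],[10,50,90]).round(3),r)
    h=np.percentile(p[:,2],60); t=p[abs(p[:,2]-h)<.006][:,:2].astype(np.float32)
    (cx,cy),wh,an=cv2.minAreaRect((t*1000)); print('  top rect mm',cx,cy,wh,an)
# sander: points with z in 25..60 within image box
box=np.zeros(m.shape,bool); box[120:222,295:365]=1
Z=P[...,2]
for lo,hi in((.028,.056),(.09,.13)):
    q=P[box&(Z>lo)&(Z<hi)]; r=cv2.minAreaRect((q[:,:2]*1000).astype(np.float32)); print(lo,len(q),r,np.median(q,0))
print('counter z',np.median(Z[230:270,290:325]))
big=cv2.resize(cv2.cvtColor(im[115:285,250:380],cv2.COLOR_RGB2BGR),None,fx=3.5,fy=3.5,interpolation=cv2.INTER_CUBIC); cv2.imwrite('pics/c1.png',big)
```

```text
1 [191. 133.] 399 p50 [0.739 0.312 0.113] z [0.058 0.113 0.126] ((190.5, 133.0), (23.0, 30.0), 0.0)
  top rect mm 758.38916015625 320.2099609375 (70.78337860107422, 67.10504913330078) 5.609085559844971
2 [281. 130.] 106 p50 [0.787 0.015 0.092] z [0.08  0.092 0.114] ((281.33782958984375, 129.9729766845703), (11.507928848266602, 13.31631851196289), 9.462322235107422)
  top rect mm 794.6456909179688 11.821797370910645 (27.18552017211914, 37.879390716552734) 1.6436680555343628
4 [147. 140.] 309 p50 [0.705 0.456 0.105] z [0.087 0.105 0.108] ((147.00001525878906, 140.00001525878906), (19.798988342285156, 18.384777069091797), 45.0)
  top rect mm 708.912109375 460.63238525390625 (58.2845458984375, 58.74523162841797) 50.85360336303711
9 [ 69. 144.] 78 p50 [0.619 0.626 0.263] z [0.257 0.263 0.268] ((68.75, 144.25001525878906), (9.17060375213623, 10.751744270324707), 71.56504821777344)
  top rect mm 619.912109375 627.94873046875 (28.04905128479004, 22.55392837524414) 0.5298999547958374
14 [438. 209.] 222 p50 [ 0.744 -0.959 -0.785] z [-0.796 -0.785 -0.766] ((439.0588073730469, 209.7646942138672)
[... 838 characters left out ...]
09216309, 44.28304672241211), 6.34019136428833)
  top rect mm 414.0054016113281 -212.49046325683594 (137.66622924804688, 35.74287796020508) 0.6076585054397583
28 [158. 243.] 81 p50 [0.378 0.378 0.068] z [0.016 0.068 0.106] ((157.5, 242.0), (16.0, 13.0), 90.0)
  top rect mm 374.5279541015625 377.9617004394531 (8.92293930053711, 43.56774139404297) 77.84734344482422
0.028 2206 ((699.166748046875, -178.33221435546875), (201.71278381347656, 330.4737854003906), 88.6646499633789) [ 0.65976202 -0.17506795  0.0358173 ]
0.09 574 ((683.5443725585938, -160.64089965820312), (56.20448684692383, 153.22308349609375), 0.9365435242652893) [ 0.68007393 -0.16863337  0.10902775]
counter z -0.00027138312778807183
```

View pics/c1.png

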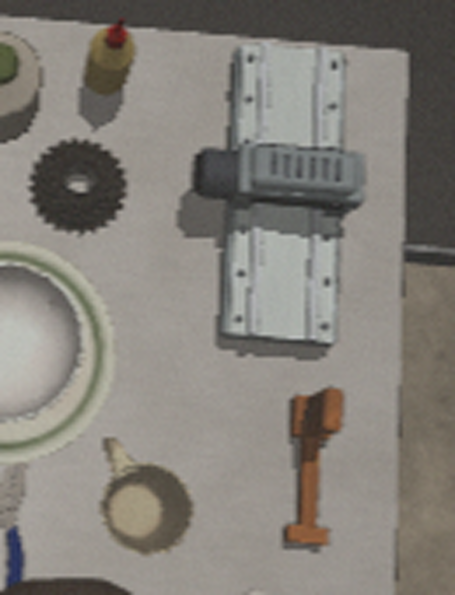

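```bash
cat >> h.py <<'E'
from scipy.spatial.transform import Rotation as Rn
def togo(p,yaw,say=True):
    "shift in tool axes (mm) and turn (deg) to bring TCP to p with tool x at yaw deg"
    s=readout.sense(); R=Rn.from_rotvec(s['tcp_rot']).as_matrix()
    d=R.T@(np.array(p)-s['ee_pos']); y=np.degrees(np.arctan2(R[1,0],R[0,0]))
    print('t',round(s['t'],2),'tcp',s['ee_pos'].round(4),'yaw',y.round(2),'tilt z',R[:,2].round(3),'j',np.round(s['joints'],2),'open',round(s['opening'],3),'F',s['contact_force'].round(1))
    print('  shift mm',(d*1000).round(1),'turn',round(-((yaw-y+180)%360-180),2))
E
python3 - <<'E'
from h import *
import pickle
togo([.479,.265,.17],-15.4)
a,b=pickle.load(open('s.pkl','rb'))
im,d,c=a; P=cloud(c,d).reshape(-1,3)
q=P[(P[:,0]>.5)&(P[:,1]<-.08)&(P[:,1]>-.29)&(P[:,2]>.028)&(P[:,2]<.05)]
print('x range',np.percentile(q[:,0],[.5,99.5]))
for x in np.arange(.53,.86,.02):
    s=q[abs(q[:,0]-x)<.01]
    if len(s)>3: print(x.round(2),len(s),s[:,1].min().round(4),s[:,1].max().round(4),((s[:,1].min()+s[:,1].max())/2).round(4))
E
```

```text
t 0.1 tcp [ 0.1802 -0.5454  0.2061] yaw 18.27 tilt z [-0.     0.002 -1.   ] j [-1.46  0.16  1.6   0.    1.39 -0.21] open 1.001 F [ 0.7 -0.7 -0.3]
  shift mm [ 537.8 -675.9   37.4] turn 33.67
x range [0.53580182 0.86173856]
0.53 52 -0.2236 -0.1259 -0.1748
0.55 182 -0.2293 -0.1216 -0.1755
0.57 181 -0.228 -0.1186 -0.1733
0.59 175 -0.2275 -0.1202 -0.1738
0.61 172 -0.2268 -0.1183 -0.1726
0.63 169 -0.2264 -0.1223 -0.1744
0.65 176 -0.2286 -0.1182 -0.1734
0.67 63 -0.231 -0.118 -0.1745
0.73 88 -0.2293 -0.1206 -0.175
0.75 167 -0.2321 -0.1191 -0.1756
0.77 172 -0.2318 -0.1179 -0.1749
0.79 165 -0.2306 -0.1205 -0.1756
0.81 163 -0.2302 -0.1192 -0.1747
0.83 120 -0.2297 -0.1187 -0.1742
0.85 72 -0.2886 -0.0812 -0.1849
```

```bash
python3 -m pendant '0.538 -0.676 0 33.7 0.25;0.538 -0.676 0 33.7 0.25;0.538 -0.676 0 33.7 0.25;0.538 -0.676 0 33.7 0.25;0.538 -0.676 0 33.7 0.25;0.538 -0.676 0 33.7 0.25;0.538 -0.676 0 33.7 0.25;0.538 -0.676 0 33.7 0.25;0.538 -0.676 0 33.7 0.25;0.538 -0.676 0 33.7 0.25;0.538 -0.676 0 33.7 0.25;0.538 -0.676 0 33.7 0.25;0.538 -0.676 0 33.7 0.25;0.538 -0.676 0 33.7 0.25;0.538 -0.676 0 33.7 0.25;0.538 -0.676 0 33.7 0.25;0.538 -0.676 0 33.7 0.25;0.538 -0.676 0 33.7 0.25;0.538 -0.676 0 33.7 0.25;0.538 -0.676 0 33.7 0.25'
python3 -m pendant '0 0 0 0 0.25;0 0 0 0 0.25'
python3 - <<'E'
from h import *
togo([.479,.265,.17],-15.4)
E
```

```text
t: 1.77
ee_pos: [0.4683, 0.2382, 0.2069]
tcp_rot: [-3.112, 0.42, 0.001]
contact_force: [-0.1, -1.1, 0.9]
opening: 0.745
t: 1.93
ee_pos: [0.4677, 0.2399, 0.2056]
tcp_rot: [-3.114, 0.415, 0.005]
contact_force: [0.3, 0.8, -0.1]
opening: 0.746
t 1.93 tcp [0.4677 0.2399 0.2056] yaw -15.19 tilt z [-0.003  0.001 -1.   ] j [0.24 0.03 1.73 0.   1.38 2.08] open 0.746 F [ 0.3  0.8 -0.1]
  shift mm [  4.5 -27.2  35.6] turn 0.21
```

```bash
cat >> h.py <<'E'
def batten(im,d,c,z0,z1,near,r=.09):
    P=cloud(c,d); hsv=cv2.cvtColor(im,cv2.COLOR_RGB2HSV)
    m=(cv2.inRange(hsv,(3,80,40),(25,255,255))>0)&(P[...,2]>z0)&(P[...,2]<z1)&(np.hypot(P[...,0]-near[0],P[...,1]-near[1])<r)
    q=P[m]; print('n',len(q),'zmed',np.median(q[:,2]).round(4)); rr=cv2.minAreaRect((q[:,:2]*1000).astype(np.float32)); print(rr); return rr,m
E
python3 - <<'E'
from h import *
im,d,c=snap('wrist','w1.png'); batten(im,d,c,.02,.036,[.479,.265])
E
```

```text
n 2288 zmed 0.0267
((479.19036865234375, 264.168701171875), (38.82002258300781, 98.47539520263672), 74.97187042236328)
```

View pics/w1.png

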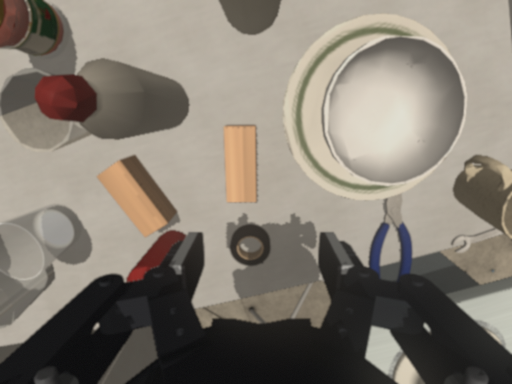

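The wrist view shows the thin batten at (240,163), with clear room beside it and the tape at (250,243). This agrees with the top view to within 1 mm.

```bash
python3 -m pendant '0.005 -0.026 0.03 0 0.25;0.005 -0.026 0.06 0 0.25;0.005 -0.026 0.09 0 0.25;0.005 -0.026 0.12 0 0.25;0.005 -0.026 0.15 0 0.25;0.005 -0.026 0.175 0 0.25;0.005 -0.026 0.188 0 0.25;0.005 -0.026 0.194 0 0.25;0.005 -0.026 0.194 0 0.25;0.005 -0.026 0.194 0 0.25;0.005 -0.026 0.194 0 0.25'
python3 - <<'E'
from h import *
togo([.479,.264,.011],-15)
E
```

```text
t: 2.9
ee_pos: [0.4802, 0.2623, 0.0137]
tcp_rot: [-3.112, 0.419, -0.0]
contact_force: [0.5, -0.2, 0.4]
opening: 0.746
t 2.9 tcp [0.4802 0.2623 0.0137] yaw -15.33 tilt z [ 0.     0.001 -1.   ] j [0.28 0.32 1.82 0.   1.   2.12] open 0.746 F [ 0.5 -0.2  0.4]
  shift mm [-1.6 -1.3  2.7] turn -0.33
```

Close, then lift.

```bash
python3 -m pendant '0 -0.001 0.002 0 0.4;0 -0.001 0.002 0 0.7;0 -0.001 0.002 0 0.7;0 -0.001 0.002 0 0.7;0 -0.001 0.002 0 0.7;0 -0.001 0.002 0 0.7;0 -0.001 0.002 0 0.7'
python3 -m pendant '0 0 -0.02 0 0.7;0 0 -0.05 0 0.7;0 0 -0.09 0 0.7;0 0 -0.13 0 0.7;0 0 -0.17 0 0.7;0 0 -0.17 0 0.7;0 0 -0.17 0 0.7'
python3 - <<'E'
from h import *
togo([.585,-.1735,.17],-.4)
im,d,c=snap('wrist','w2.png')
E
```

```text
t: 3.48
ee_pos: [0.4804, 0.2633, 0.0117]
tcp_rot: [-3.112, 0.419, 0.0]
contact_force: [1.1, -0.1, 0.4]
opening: 0.303
t: 4.07
ee_pos: [0.4825, 0.2638, 0.1851]
tcp_rot: [-3.11, 0.418, -0.01]
contact_force: [-0.6, 0.5, -0.5]
opening: 0.304
t 4.07 tcp [0.4825 0.2638 0.1851] yaw -15.32 tilt z [ 0.007  0.003 -1.   ] j [0.28 0.1  1.7  0.   1.33 2.12] open 0.304 F [-0.6  0.5 -0.5]
  shift mm [214.3 394.7  14.4] turn -14.92
```

View pics/w2.png

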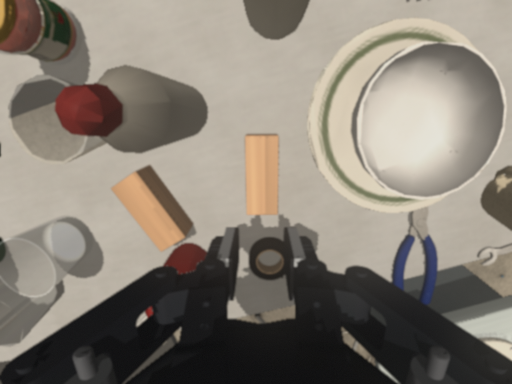

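Run:
```python
from h import *
im,d,c=snap('wrist'); batten(im,d,c,.02,.036,[.479,.265])
im,d,c=snap('top'); batten(im,d,c,.02,.036,[.479,.265],.12)
c=optics.calibration('wrist');E=np.array(c['extrinsics']);print(E.round(3))
f=192/np.tan(np.radians(c['vfov'])/2)
s=readout.sense()
for z in(s['ee_pos'][2],.028):
    p=E[:3,:3].T@(np.array([*s['ee_pos'][:2],z])-E[:3,3]); print(z,c['cx']+f*p[0]/-p[2],c['cy']-f*p[1]/-p[2])
```

```text
n 2597 zmed 0.0267
((479.1208801269531, 264.1810302734375), (38.854305267333984, 99.60861206054688), 75.00216674804688)
n 67 zmed 0.0268
((479.1988220214844, 266.7372131347656), (34.305381774902344, 100.88357543945312), 60.04859161376953)
[[-0.265  0.924  0.277  0.549]
 [-0.964 -0.254 -0.076  0.243]
 [ 0.    -0.287  0.958  0.345]
 [ 0.     0.     0.     1.   ]]
0.17982732647465005 260.0520761770659 225.0996832435572
0.028 260.3686240301315 173.50935622511977
```

Run:
```python
from h import *
im,d,c=snap('wrist'); P=cloud(c,d); s=readout.sense()
R=Rn.from_rotvec(s['tcp_rot']).as_matrix(); Q=(P-s['ee_pos'])@R*1000
m=(d>0)&(Q[...,2]<60)&(Q[...,2]>-120)&(abs(Q[...,0])<60)&(abs(Q[...,1])<70)
for lo in range(-60,70,6):
    q=Q[m&(Q[...,1]>=lo)&(Q[...,1]<lo+6)]
    if len(q): print(lo,len(q),'z max',np.percentile(q[:,2],[90,99]).round(),'x',np.percentile(q[:,0],[5,95]).round())
print(s['ee_pos'],s['opening'])
```

```text
-60 1257 z max [-102.  -96.] x [11. 14.]
-54 2173 z max [-94. -85.] x [ 5. 12.]
-48 4023 z max [-84. -75.] x [-9. 12.]
-42 2251 z max [-79. -71.] x [-10.  12.]
-36 1240 z max [-73. -67.] x [-10.  12.]
-30 944 z max [-66. -37.] x [ 5. 12.]
-24 1746 z max [-49. -32.] x [ 7. 18.]
-18 2910 z max [-45. -28.] x [-5. 19.]
-12 1574 z max [-97. -88.] x [10. 19.]
-6 1404 z max [-101.  -97.] x [10. 12.]
0 1389 z max [-101.  -98.] x [10. 12.]
6 1478 z max [-99. -96.] x [10. 19.]
12 2846 z max [-45. -27.] x [-5. 19.]
18 1886 z max [-51. -32.] x [ 7. 19.]
24 1076 z max [-53. -34.] x [ 6. 12.]
30 1133 z max [-72. -66.] x [-10.  12.]
36 1826 z max [-77. -70.] x [-11.  13.]
42 4270 z max [-83. -75.] x [-9. 12.]
48 2299 z max [-92. -82.] x [ 4. 12.]
54 1427 z max [-101.  -94.] x [11. 13.]
60 452 z max [-108. -105.] x [11. 13.]
66 3 z max [-115. -115.] x [11. 11.]
[0.47908771 0.26268543 0.17950925] 0.29878059631358156
```

The fingers closed above the batten without moving it: the tips sit farther back than I assumed. I'll retry 8 mm lower.

```bash
python3 - <<'E'
from h import *
togo([.479,.264,.004],-15)
E
python3 -m pendant '0.000 -0.001 0.03 -0.3 0.25;0.000 -0.001 0.06 -0.3 0.25;0.000 -0.001 0.09 -0.3 0.25;0.000 -0.001 0.12 -0.3 0.25;0.000 -0.001 0.145 -0.3 0.25;0.000 -0.001 0.16 -0.3 0.25;0 -0.001 0.17 -0.3 0.25;0 -0.001 0.175 -0.3 0.25;0 -0.001 0.175 -0.3 0.25;0 -0.001 0.175 -0.3 0.25;0 -0.001 0.175 -0.3 0.25'
python3 - <<'E'
from h import *
togo([.479,.264,.004],-15)
E
```

```text
t 4.27 tcp [0.4791 0.2627 0.1795] yaw -15.32 tilt z [-0.004  0.    -1.   ] j [0.28 0.11 1.71 0.   1.33 2.12] open 0.299 F [-0.7 -0.3 -0.5]
  shift mm [  0.2  -1.4 175.5] turn -0.32
t: 5.18
ee_pos: [0.4798, 0.264, 0.0057]
tcp_rot: [-3.114, 0.411, 0.002]
contact_force: [0.5, 0.7, -0.3]
opening: 0.748
t 5.18 tcp [0.4798 0.264  0.0057] yaw -15.02 tilt z [-0.001  0.001 -1.   ] j [0.28 0.34 1.82 0.   0.99 2.11] open 0.748 F [ 0.5  0.7 -0.3]
  shift mm [-0.8  0.2  1.7] turn -0.02
```

```bash
python3 -m pendant '0 0 0.002 0 0.4;0 0 0.002 0 0.6;0 0 0.002 0 0.7;0 0 0.002 0 0.7;0 0 0.002 0 0.7;0 0 0.002 0 0.7;0 0 0.002 0 0.7'
```

```text
t: 5.77
ee_pos: [0.4798, 0.264, 0.0038]
tcp_rot: [-3.114, 0.411, 0.002]
contact_force: [0.8, 0.1, -0.5]
opening: 0.302
```

Run:
```python
from h import *
im,d,c=snap('wrist'); im2,d2,c2=snap('scene')
a=cv2.cvtColor(im,cv2.COLOR_RGB2BGR); b=cv2.cvtColor(im2,cv2.COLOR_RGB2BGR)[190:310,140:300]
cv2.imwrite('pics/p5.png',np.vstack([cv2.resize(a[130:330,130:400],(540,400)),cv2.resize(b,(540,400)) [:200+200]])[:600] if 0 else np.hstack([cv2.resize(a[130:330,130:400],(400,296)),cv2.resize(b,(395,296),interpolation=cv2.INTER_CUBIC)]))
s=readout.sense(); R=Rn.from_rotvec(s['tcp_rot']).as_matrix()
for dd,cc,n in((d,c,'w'),(d2,c2,'s')):
    P=cloud(cc,dd); I=im if n=='w' else im2; dark=(I.max(2)<60)
    Q=(P-s['ee_pos'])@R*1000
    m=(dd>0)&dark&(Q[...,2]<-2)&(Q[...,2]>-70)&(abs(Q[...,0])<45)&(abs(Q[...,1])<50)
    q=Q[m]; print(n,len(q)); 
    if len(q): print(np.percentile(q[:,2],[50,90,97,100]).round(1), np.percentile(q[q[:,2]>np.percentile(q[:,2],85)],[5,50,95],axis=0).round(1))
```

```text
w 1881
[-60.8 -41.2 -36.  -31. ] [[ -4.  -24.3 -43.8]
 [  6.5 -12.5 -39.2]
 [  9.6  25.  -32.6]]
s 178
[-50.4 -33.8 -29.9 -25.6] [[ -9.2 -25.2 -35.8]
 [ -4.1  13.1 -32.6]
 [  7.4  19.6 -26.9]]
```

View pics/p5.png

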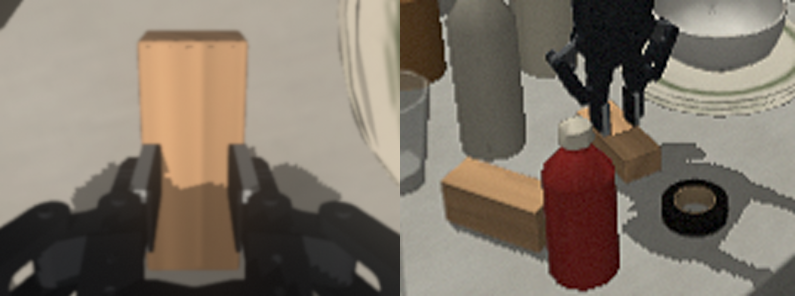

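Both cameras show the finger tips about 27 mm behind the reported TCP, just above the batten's top. I'll use this measured offset: rise, open, go down to TCP z ≈ -0.016 while watching the force, and grip.

```bash
python3 -m pendant '0 0 -0.012 0 0.25;0 0 -0.012 0 0.25;0 0 -0.012 0 0.25;0 0 -0.012 0 0.25;0 0 0 0 0.25;0 0 0.008 0 0.25;0 0 0.013 0 0.25;0 0 0.017 0 0.25;0 0 0.019 0 0.25;0 0 0.019 0 0.25'
python3 -m pendant '0 0 0 0 0.4;0 0 0 0 0.6;0 0 0 0 0.7;0 0 0 0 0.7;0 0 0 0 0.7;0 0 0 0 0.7'
```

```text
t: 6.7
ee_pos: [0.4791, 0.2638, -0.0162]
tcp_rot: [3.115, -0.411, -0.005]
contact_force: [-0.6, 0.5, -1.1]
opening: 0.751
t: 7.2
ee_pos: [0.4797, 0.264, -0.0157]
tcp_rot: [-3.114, 0.411, 0.003]
contact_force: [-0.1, 0.1, 4.1]
opening: 0.454
```

```bash
python3 -m pendant '0 0 -0.02 0 0.7;0 0 -0.05 0 0.7;0 0 -0.09 0 0.7;0 0 -0.13 0 0.7;0 0 -0.17 0 0.7;0 0 -0.2 0 0.7;0 0 -0.2 0 0.7;0 0 -0.2 0 0.7'
python3 - <<'E'
from h import *
togo([.585,-.174,.18],-.4)
im,d,c=snap('wrist'); s=readout.sense(); R=Rn.from_rotvec(s['tcp_rot']).as_matrix()
Q=(cloud(c,d)-s['ee_pos'])@R*1000
hsv=cv2.cvtColor(im,cv2.COLOR_RGB2HSV); o=cv2.inRange(hsv,(3,80,40),(25,255,255))>0
m=o&(Q[...,2]<20)&(Q[...,2]>-80)&(abs(Q[...,0])<80)&(abs(Q[...,1])<40); q=Q[m]
print(len(q),np.percentile(q,[1,25,50,75,99],axis=0).round(1)); print(cv2.minAreaRect(q[:,:2].astype(np.float32)))
k=(im.max(2)<60)&(d>0)&(Q[...,2]>-70)&(Q[...,2]<20)&(abs(Q[...,0])<40)&(abs(Q[...,1])<60);print('tip',np.percentile(Q[k][:,2],[90,97,100]))
E
```

```text
t: 7.87
ee_pos: [0.4812, 0.2642, 0.1863]
tcp_rot: [-3.113, 0.41, -0.003]
contact_force: [-0.6, -0.0, -0.9]
opening: 0.451
t 7.87 tcp [0.4812 0.2642 0.1863] yaw -15.02 tilt z [ 0.002  0.002 -1.   ] j [0.28 0.11 1.7  0.   1.34 2.11] open 0.451 F [-0.6 -0.  -0.9]
  shift mm [213.8 396.3   5.8] turn -14.62
13208 [[-36.7 -19.5 -59.2]
 [ -8.1 -10.2 -45.2]
 [ 13.2  -0.1 -44.8]
 [ 34.6   9.9 -44.3]
 [ 50.4  19.2 -28.5]]
((5.3143463134765625, -9.088687896728516), (90.76354217529297, 61.788475036621094), 0.2099817991256714)
tip [-50.40986061 -42.56798801 -35.96083873]
```

```bash
python3 -m pendant '0.19 0.396 -0.01 -14.6 0.7;0.19 0.396 -0.01 -14.6 0.7;0.19 0.396 -0.01 -14.6 0.7;0.19 0.396 -0.01 -14.6 0.7;0.19 0.396 -0.01 -14.6 0.7;0.19 0.396 -0.01 -14.6 0.7;0.19 0.396 -0.01 -14.6 0.7;0.19 0.396 -0.01 -14.6 0.7;0.19 0.396 -0.01 -14.6 0.7;0.19 0.396 -0.01 -14.6 0.7;0.19 0.396 -0.01 -14.6 0.7;0.19 0.396 -0.01 -14.6 0.7;0.19 0.396 -0.01 -14.6 0.7;0.19 0.396 -0.01 -14.6 0.7'
python3 - <<'E'
from h import *
import pickle
w=snap('wrist','w3.png'); pickle.dump(w,open('w3.pkl','wb')); im,d,c=w; P=cloud(c,d)
togo([.585,-.174,.18],-.4)
Z=P[...,2]; B=(d>0)&(P[...,1]>-.26)&(P[...,1]<-.09)&(P[...,0]>.5)&(P[...,0]<.9)
for x in np.arange(.53,.86,.015):
    s=P[B&(abs(P[...,0]-x)<.0075)]; f=s[(s[:,2]>.0395)&(s[:,2]<.05)]; t=s[(s[:,2]>.030)&(s[:,2]<.05)]; ch=s[(s[:,2]>.031)&(s[:,2]<.0395)]
    if len(t)>20: print(x.round(3),len(t),'table y',np.percentile(t[:,1],[1,99]).round(4),'fence',(f[f[:,1]<-.174][:,1].max().round(4),f[f[:,1]>-.174][:,1].min().round(4)) if (f[:,1]<-.174).any() and (f[:,1]>-.174).any() else '','chan',np.percentile(ch[:,1],[2,98]).round(4) if len(ch) else '','z',np.median(ch[:,2]).round(4) if len(ch) else '')
h=P[B&(Z>.095)&(Z<.118)]; print('hood',len(h),np.percentile(h,[1,99],axis=0).round(4), cv2.minAreaRect((h[:,:2]*1000).astype(np.float32)))
t=P[B&(Z>.03)&(Z<.05)]; print('table x',np.percentile(t[:,0],[.3,99.7]))
E
```

```text
t: 9.08
ee_pos: [0.5594, -0.1669, 0.1912]
tcp_rot: [-3.138, 0.012, 0.009]
contact_force: [-0.2, -0.0, -1.2]
opening: 0.456
t 9.13 tcp [ 0.5597 -0.1664  0.1918] yaw -0.37 tilt z [-0.005  0.003 -1.   ] j [-0.5   0.2   1.58 -0.    1.37  1.08] open 0.45 F [ 0.1  0.6 -1. ]
  shift mm [25.4  7.5 11.6] turn 0.03
0.545 79 table y [-0.2268 -0.2179] fence  chan [-0.2261 -0.2181] z 0.0348
0.56 85 table y [-0.2266 -0.2187] fence  chan [-0.2265 -0.2188] z 0.0346
0.575 217 table y [-0.2261 -0.1294] fence  chan [-0.2259 -0.1318] z 0.0345
0.59 1081 table y [-0.226  -0.1274] fence (np.float64(-0.2005), np.float64(-0.1525)) chan [-0.225  -0.1283] z 0.0347
0.605 1116 table y [-0.2256 -0.128 ] fence (np.float64(-0.2004), np.float64(-0.1526)) chan [-0.2248 -0.129 ] z 0.0347
0.62 1175 table y [-0.2257 -0.1285] fence (np.float64(-0.2009), np.float64(-0.152)) chan [-0.2249 -0.1295] z 0.0347
0.635 1195 table y [-0.2258 -0.1281] fence (np.float64(-0.2007), np.float64(-0.1523)) chan [-0.2253 -0.129 ] z 0.0349
0.65 1251 table y [-0.2257 -0.1279] fence (np.float64(-0.2006), np.float64(-0.1527)) chan [-0.2248 -0.1286] z 0.0349
0.665 295 table y [-0.2274 -0.126 ] fence (np.float64(-0.2005), np.float64(-0.1527)) chan [-0.2255 -0.129 ] z 0.0348
0.725 451 table y [-0.2253 -0.1272] fence (np.float64(-0.2002), np.float64(-0.1521)) chan [-0.2242 -0.1274] z 0.0353
0.74 1092 table y [-0.2258 -0.1278] fence (np.float64(-0.2), np.float64(-0.1523)) chan [-0.2251 -0.1286] z 0.035
hood 7681 [[ 0.6619 -0.2331  0.0952]
 [ 0.7086 -0.1202  0.1137]] ((685.0086669921875, -176.46473693847656), (116.71348571777344, 49.0612678527832), 89.91437530517578)
table x [0.54028978 0.74375377]
```

View pics/w3.png

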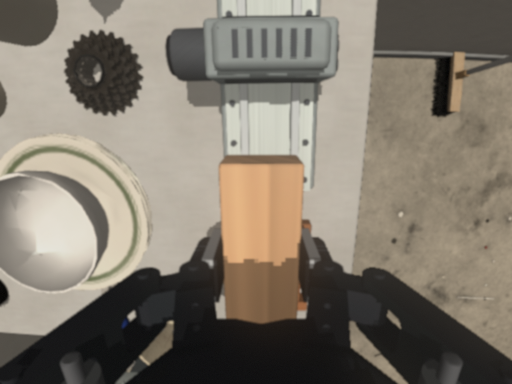

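The wrist view shows the batten held squarely in the jaws (260,240), with the guard at (270,48) and the channel between x≈222 and 315. Channel centre is y ≈ -0.176, yaw ≈ 0.

```bash
python3 - <<'E'
from h import *
togo([.581,-.176,.06],0)
E
python3 -m pendant '0.01 0.005 0.03 -0.4 0.7;0.021 0.01 0.06 -0.4 0.7;0.021 0.01 0.09 -0.4 0.7;0.021 0.01 0.12 -0.4 0.7;0.021 0.01 0.131 -0.4 0.7;0.021 0.01 0.131 -0.4 0.7;0.021 0.01 0.131 -0.4 0.7;0.021 0.01 0.131 -0.4 0.7'
python3 - <<'E'
from h import *
togo([.581,-.176,.021],0)
E
```

```text
t 9.13 tcp [ 0.5597 -0.1664  0.1918] yaw -0.37 tilt z [-0.005  0.003 -1.   ] j [-0.5   0.2   1.58 -0.    1.37  1.08] open 0.45 F [ 0.1  0.6 -1. ]
  shift mm [ 22.1   9.8 131.6] turn -0.37
t: 9.8
ee_pos: [0.5815, -0.1765, 0.0631]
tcp_rot: [-3.141, -0.002, 0.003]
contact_force: [0.2, -0.7, -0.0]
opening: 0.453
t 9.8 tcp [ 0.5815 -0.1765  0.0631] yaw 0.07 tilt z [-0.002  0.001 -1.   ] j [-0.49  0.39  1.62 -0.    1.14  1.08] open 0.453 F [ 0.2 -0.7 -0. ]
  shift mm [-0.4 -0.4 42.1] turn 0.07
```

```bash
python3 -m pendant '0 0 0.015 0 0.7;0 0 0.025 0 0.7;0 0 0.032 0 0.7;0 0 0.037 0 0.7;0 0 0.040 0 0.7;0 0 0.041 0 0.7;0 0 0.041 0 0.7'
python3 -m pendant '0 0 0 0 0.55;0 0 0 0 0.45;0 0 0 0 0.35;0 0 0 0 0.3;0 0 0 0 0.3'
python3 -m pendant '0 0 -0.01 0 0.3;0 0 -0.03 0 0.3;0 0 -0.06 0 0.3;0 0 -0.1 0 0.3;0 0 -0.14 0 0.3;0 0 -0.16 0 0.3;0 0 -0.16 0 0.3'
python3 - <<'E'
from h import *
togo([.464,-.212,.18],0)
im,d,c=snap('wrist'); batten(im,d,c,.055,.072,[.58,-.176])
im,d,c=snap('top'); 
P=cloud(c,d); hsv=cv2.cvtColor(im,cv2.COLOR_RGB2HSV); o=cv2.inRange(hsv,(3,80,40),(22,255,255))>0
o&=(P[...,1]<-.15)&(P[...,1]>-.27)&(P[...,0]>.3)&(P[...,0]<.53)
for lo,hi in((.012,.03),(.085,.105)):
    q=P[o&(P[...,2]>lo)&(P[...,2]<hi)]; print(lo,len(q),np.percentile(q,[0,50,100],axis=0).round(4).tolist(),cv2.minAreaRect((q[:,:2]*1000).astype(np.float32)))
E
```

```text
t: 10.38
ee_pos: [0.5814, -0.1765, 0.022]
tcp_rot: [-3.141, -0.002, 0.003]
contact_force: [0.1, 0.0, -0.6]
opening: 0.455
t: 10.8
ee_pos: [0.5816, -0.1766, 0.0224]
tcp_rot: [-3.141, -0.002, 0.002]
contact_force: [-0.5, 0.2, -0.6]
opening: 0.7
t: 11.38
ee_pos: [0.5855, -0.1785, 0.1907]
tcp_rot: [3.136, 0.002, 0.016]
contact_force: [0.1, 0.2, -0.0]
opening: 0.701
t 11.38 tcp [ 0.5855 -0.1785  0.1907] yaw 0.08 tilt z [ 0.01  -0.006 -1.   ] j [-0.49  0.26  1.52 -0.    1.36  1.08] open 0.701 F [ 0.1  0.2 -0. ]
  shift mm [-121.7   33.3    9.6] turn 0.08
n 3006 zmed 0.0627
((581.6764526367188, -177.06503295898438), (38.541324615478516, 99.17462921142578), 89.93785095214844)Traceback (most recent call last):
  File "<stdin>", line 8, in <module>
    return _quantile_unchecked(
        a, q, axis, out, overwrite_input, method, keepdims, weights)
    return _ureduce(a,
                    func=_quantile_ureduce_func,
    ...<5 lines>...
                    overwrite_input=overwrite_input,
                    method=method)
    r = func(a, **kwargs)
    result = _quantile(arr,
                       quantiles=q,
    ...<2 lines>...
                       out=out,
                       weights=wgt)
    slices_having_nans = np.isnan(arr[-1, ...])
                                  ~~~^^^^^^^^^
IndexError: index -1 is out of bounds for axis 0 with size 0
```

```bash
python3 -m pendant '-0.18 0.03 -0.03 0 0.3;-0.18 0.03 -0.03 0 0.3;-0.18 0.03 -0.03 0 0.3;-0.18 0.03 -0.03 0 0.3;-0.18 0.03 -0.03 0 0.3;-0.18 0.03 -0.03 0 0.3;-0.18 0.03 -0.03 0 0.3;-0.18 0.03 -0.03 0 0.3'
python3 - <<'E'
from h import *
im,d,c=snap('wrist','w4.png')
togo([.464,-.212,.18],0)
P=cloud(c,d); hsv=cv2.cvtColor(im,cv2.COLOR_RGB2HSV); o=cv2.inRange(hsv,(3,80,40),(22,255,255))>0
o&=(P[...,1]<-.15)&(P[...,1]>-.27)&(P[...,0]>.3)&(P[...,0]<.53)
for lo,hi in((.012,.03),(.085,.105)):
    q=P[o&(P[...,2]>lo)&(P[...,2]<hi)]
    if len(q): print(lo,len(q),np.percentile(q,[0,50,100],axis=0).round(4).tolist(),cv2.minAreaRect((q[:,:2]*1000).astype(np.float32)))
E
```

```text
t: 12.15
ee_pos: [0.4024, -0.2067, 0.2127]
tcp_rot: [-3.141, -0.002, -0.0]
contact_force: [0.1, 0.0, 0.3]
opening: 0.702
t 12.2 tcp [ 0.4027 -0.2067  0.2128] yaw 0.1 tilt z [ 0.     0.001 -1.   ] j [-0.74 -0.17  1.92  0.    1.4   0.83] open 0.699 F [-0.2 -0.3 -0.1]
  shift mm [61.2  5.5 32.8] turn 0.1
0.012 1248 [[0.3462, -0.2332, 0.0121], [0.4014, -0.2137, 0.0205], [0.4833, -0.1961, 0.025]] ((414.7189636230469, -214.78643798828125), (36.08911895751953, 137.44618225097656), 89.41702270507812)
0.085 645 [[0.4451, -0.2239, 0.0878], [0.4647, -0.2152, 0.0931], [0.4835, -0.2061, 0.0954]] ((464.31744384765625, -214.8656768798828), (38.27770233154297, 17.79159927368164), 0.6945652961730957)
```

View pics/w4.png

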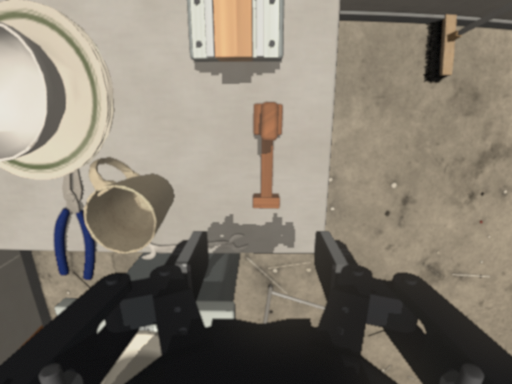

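The wrist view shows the stick with its handle and foot at (267,120) and its head at (266,200), pointing at the robot. The batten lies in the channel at (233,28). I'll grip the handle and turn the stick by a half turn in the air.

```bash
python3 -m pendant '0.03 0.004 0 0 0.4;0.0616 0.0084 0.01 0 0.4;0.0616 0.0084 0.03 0 0.4;0.0616 0.0084 0.06 0 0.4;0.0616 0.0084 0.09 0 0.4;0.0616 0.0084 0.12 0 0.4;0.0616 0.0084 0.15 0 0.4;0.0616 0.0084 0.17 0 0.4;0.0616 0.0084 0.182 0 0.4;0.0616 0.0084 0.184 0 0.4;0.0616 0.0084 0.184 0 0.4'
python3 -m pendant '0 0 0 0 0.6;0 0 0 0 0.8;0 0 0 0 0.95;0 0 0 0 0.95;0 0 0 0 0.95;0 0 0 0 0.95;0 0 0 0 0.95'
python3 - <<'E'
from h import *
togo([.464,-.215,.028],0)
E
```

```text
t: 13.12
ee_pos: [0.4645, -0.2143, 0.0282]
tcp_rot: [-3.14, -0.004, 0.002]
contact_force: [-0.5, 0.3, 1.1]
opening: 0.602
t: 13.7
ee_pos: [0.4657, -0.2152, 0.0298]
tcp_rot: [3.141, 0.004, 0.002]
contact_force: [0.3, 0.9, 6.3]
opening: 0.205
t 13.7 tcp [ 0.4657 -0.2152  0.0298] yaw 0.14 tilt z [ 0.002 -0.    -1.   ] j [-0.67  0.22  1.91  0.    1.01  0.9 ] open 0.205 F [0.3 0.9 6.3]
  shift mm [-1.8 -0.2  1.8] turn 0.14
```

```bash
python3 -m pendant '0 0 -0.015 0 0.95;0 0 -0.04 0 0.95;0 0 -0.08 0 0.95;0 0 -0.12 0 0.95;-0.02 0 -0.15 -7 0.95;-0.04 0 -0.15 -14 0.95;-0.06 -0.01 -0.15 -21 0.95;-0.072 -0.02 -0.15 -28 0.95;-0.072 -0.03 -0.15 -35 0.95;-0.072 -0.038 -0.15 -42 0.95;-0.072 -0.038 -0.15 -49 0.95;-0.072 -0.038 -0.15 -56 0.95;-0.072 -0.038 -0.15 -63 0.95;-0.072 -0.038 -0.15 -70 0.95;-0.072 -0.038 -0.15 -77 0.95;-0.072 -0.038 -0.15 -84 0.95;-0.072 -0.038 -0.15 -90 0.95;-0.072 -0.038 -0.15 -90 0.95'
python3 -m pendant '0 0 0 -7 0.95;0 0 0 -14 0.95;0 0 0 -21 0.95;0 0 0 -28 0.95;0 0 0 -35 0.95;0 0 0 -42 0.95;0 0 0 -49 0.95;0 0 0 -56 0.95;0 0 0 -63 0.95;0 0 0 -70 0.95;0 0 0 -77 0.95;0 0 0 -84 0.95;0 0 0 -89 0.95;0 0 0 -90 0.95;0 0 0 -90 0.95'
python3 - <<'E'
from h import *
togo([.395,-.1765,.07],180)
snap('scene','s5.png')
im=cv2.imread('pics/s5.png'); cv2.imwrite('pics/s5c.png',cv2.resize(im[90:260,220:440],None,fx=3,fy=3))
E
```

```text
t: 15.2
ee_pos: [0.3931, -0.1772, 0.1796]
tcp_rot: [2.215, 2.226, 0.001]
contact_force: [-0.1, 0.1, -1.4]
opening: 0.203
t: 16.45
ee_pos: [0.393, -0.1771, 0.1795]
tcp_rot: [-0.002, 3.141, 0.0]
contact_force: [0.5, -0.8, -1.1]
opening: 0.204
t 16.45 tcp [ 0.393  -0.1771  0.1795] yaw -179.91 tilt z [ 0.001  0.    -1.   ] j [-0.71 -0.21  2.01  0.    1.34 -2.28] open 0.204 F [ 0.5 -0.8 -1.1]
  shift mm [ -1.9   0.6 109.5] turn 0.09
```

View pics/s5c.png

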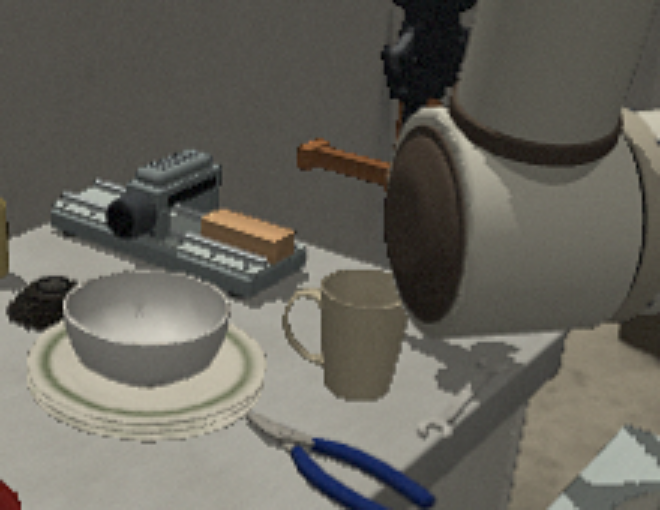

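The scene view shows the batten in the infeed channel at (247,235) in the crop, with the stick held level and its head forward at (312,155). I'll measure the head before lowering.

Run:
```python
from h import *
for n in('scene','top'):
    im,d,c=snap(n); P=cloud(c,d); hsv=cv2.cvtColor(im,cv2.COLOR_RGB2HSV)
    o=(cv2.inRange(hsv,(3,100,40),(22,255,255))>0)&(d>0)&(abs(P[...,1]+.177)<.06)&(P[...,2]>.1)&(P[...,0]>.36)&(P[...,0]<.56)
    q=P[o]; print(n,len(q))
    if len(q)<5: continue
    for x in np.arange(.42,.53,.015):
        s=q[abs(q[:,0]-x)<.0075]
        if len(s): print(x.round(3),len(s),'y',np.percentile(s[:,1],[5,50,95]).round(4),'z',np.percentile(s[:,2],[2,50,98]).round(4))
    print('xmax',np.percentile(q[:,0],[97,99.5,100]))
```

```text
scene 286
0.42 28 y [-0.1772 -0.1711 -0.1601] z [0.1526 0.1661 0.2246]
0.435 34 y [-0.1797 -0.1711 -0.1673] z [0.1531 0.1655 0.1715]
0.45 38 y [-0.1794 -0.1704 -0.1665] z [0.1526 0.1641 0.1719]
0.465 33 y [-0.1819 -0.1707 -0.1678] z [0.1524 0.1645 0.1715]
0.48 34 y [-0.1788 -0.1701 -0.1675] z [0.1533 0.1637 0.1716]
0.495 55 y [-0.1874 -0.1698 -0.158 ] z [0.1518 0.1651 0.1732]
0.51 38 y [-0.1923 -0.1615 -0.1573] z [0.151  0.1695 0.1734]
xmax [0.5118332  0.51457058 0.51613782]
top 211
0.42 19 y [-0.183  -0.1744 -0.1694] z [0.1664 0.1698 0.1732]
0.435 28 y [-0.1826 -0.1742 -0.1682] z [0.1676 0.1708 0.1736]
0.45 30 y [-0.183  -0.175  -0.1682] z [0.1678 0.1707 0.1746]
0.465 25 y [-0.1826 -0.1763 -0.1695] z [0.1659 0.1704 0.1745]
0.48 24 y [-0.1817 -0.1758 -0.1697] z [0.1674 0.1704 0.173 ]
0.495 41 y [-0.1901 -0.1749 -0.1628] z [0.1623 0.1716 0.177 ]
0.51 44 y [-0.1908 -0.177  -0.1593] z [0.1693 0.1721 0.1763]
xmax [0.51191341 0.5137132  0.51420615]
```

```bash
python3 -m pendant '0 0 0.03 0 0.95;0 0 0.06 0 0.95;0 0 0.085 0 0.95;0 0 0.1 0 0.95;0 0 0.108 0 0.95;0 0 0.111 0 0.95;0 0 0.111 0 0.95;0 0 0.111 0 0.95'
python3 - <<'E'
from h import *
togo([.615,-.1765,.0685],180)
E
```

```text
t: 17.27
ee_pos: [0.394, -0.1778, 0.0696]
tcp_rot: [-0.003, 3.139, -0.002]
contact_force: [-0.3, -0.3, -1.1]
opening: 0.204
t 17.27 tcp [ 0.394  -0.1778  0.0696] yaw -179.89 tilt z [ 0.003 -0.001 -1.   ] j [-0.71 -0.06  2.11  0.    1.08 -2.28] open 0.204 F [-0.3 -0.3 -1.1]
  shift mm [-221.     0.9    1.7] turn 0.11
```

```bash
python3 -m pendant '-0.008 0.001 0.001 0.1 0.95;-0.016 0.001 0.001 0.1 0.95;-0.024 0.001 0.001 0.1 0.95;-0.032 0.001 0.001 0.1 0.95;-0.04 0.001 0.001 0.1 0.95;-0.048 0.001 0.001 0.1 0.95;-0.056 0.001 0.001 0.1 0.95;-0.064 0.001 0.001 0.1 0.95;-0.072 0.001 0.001 0.1 0.95;-0.08 0.001 0.001 0.1 0.95;-0.08 0.001 0.001 0.1 0.95'
python3 - <<'E'
from h import *
togo([.615,-.1765,.0685],180)
im,d,c=snap('top'); batten(im,d,c,.055,.075,[.62,-.177],.08)
E
```

```text
t: 18.18
ee_pos: [0.4756, -0.1769, 0.0691]
tcp_rot: [-0.001, 3.137, -0.003]
contact_force: [0.2, 0.2, -0.5]
opening: 0.204
t 18.18 tcp [ 0.4756 -0.1769  0.0691] yaw -179.97 tilt z [ 0.004 -0.002 -1.   ] j [-0.6   0.14  1.91  0.    1.09 -2.17] open 0.204 F [ 0.2  0.2 -0.5]
  shift mm [-139.4    0.3    1.1] turn 0.03
n 331 zmed 0.0625
((601.4231567382812, -173.5599365234375), (40.401710510253906, 120.0188217163086), 89.3975830078125)
```

```bash
python3 -m pendant '-0.008 0 0 0 0.95;-0.016 0 0 0 0.95;-0.024 0 0 0 0.95;-0.032 0 0 0 0.95;-0.04 0 0 0 0.95;-0.048 0 0 0 0.95;-0.056 0 0 0 0.95;-0.064 0 0 0 0.95;-0.072 0 0 0 0.95;-0.08 0 0 0 0.95'
python3 -m pendant '-0.008 0 0 0 0.95;-0.016 0 0 0 0.95;-0.024 0 0 0 0.95;-0.032 0 0 0 0.95;-0.04 0 0 0 0.95;-0.047 0 0 0 0.95;-0.053 0 0 0 0.95;-0.058 0 0 0 0.95;-0.059 0 0 0 0.95;-0.059 0 0 0 0.95'
python3 - <<'E'
from h import *
togo([.615,-.1765,.0685],180)
im,d,c=snap('top','t6.png'); batten(im,d,c,.05,.075,[.79,-.177],.09)
E
```

```text
t: 19.07
ee_pos: [0.5556, -0.1766, 0.0691]
tcp_rot: [-0.001, 3.138, -0.002]
contact_force: [-0.5, 0.0, -1.4]
opening: 0.201
t: 19.9
ee_pos: [0.615, -0.1766, 0.0693]
tcp_rot: [-0.001, 3.138, -0.002]
contact_force: [-0.4, 0.7, -1.7]
opening: 0.201
t 19.9 tcp [ 0.615  -0.1766  0.0693] yaw -179.95 tilt z [ 0.003 -0.001 -1.   ] j [-0.47  0.45  1.52  0.    1.17 -2.04] open 0.201 F [-0.4  0.7 -1.7]
  shift mm [-0.   0.1  0.8] turn 0.05
n 332 zmed 0.0626
((779.0924682617188, -172.62164306640625), (41.90764617919922, 117.33297729492188), 87.41227722167969)
```

```bash
python3 -m pendant '0.01 0 0 0 0.95;0.025 0 0 0 0.95;0.045 0 0 0 0.95;0.065 0 0 0 0.95;0.085 0 0 0 0.95;0.105 0 0 0 0.95;0.125 0 0 0 0.95;0.145 0 0 0 0.95;0.165 0 0 0 0.95;0.185 0 0 0 0.95;0.205 0 0 0 0.95;0.22 0 0 0 0.95;0.22 0 0 0 0.95;0.22 0 0 0 0.95'
python3 - <<'E'
from h import *
togo([.395,-.1765,.0305],180)
snap('top','t7.png'); im=cv2.imread('pics/t7.png'); cv2.imwrite('pics/t7c.png',cv2.resize(im[110:290,230:390],None,fx=3.2,fy=3.2,interpolation=cv2.INTER_CUBIC))
im,d,c=snap('top'); batten(im,d,c,.057,.072,[.79,-.177],.075)
E
```

```text
t: 21.12
ee_pos: [0.3947, -0.1769, 0.0688]
tcp_rot: [0.001, 3.137, -0.003]
contact_force: [-0.1, 0.4, -1.3]
opening: 0.202
t 21.12 tcp [ 0.3947 -0.1769  0.0688] yaw 179.97 tilt z [ 0.004 -0.002 -1.   ] j [-0.7  -0.06  2.12  0.    1.08 -2.27] open 0.202 F [-0.1  0.4 -1.3]
  shift mm [-0.2  0.5 38.3] turn -0.03
n 320 zmed 0.063
((785.9382934570312, -173.9286651611328), (41.0854377746582, 100.47482299804688), 89.16985321044922)
```

View pics/t7c.png

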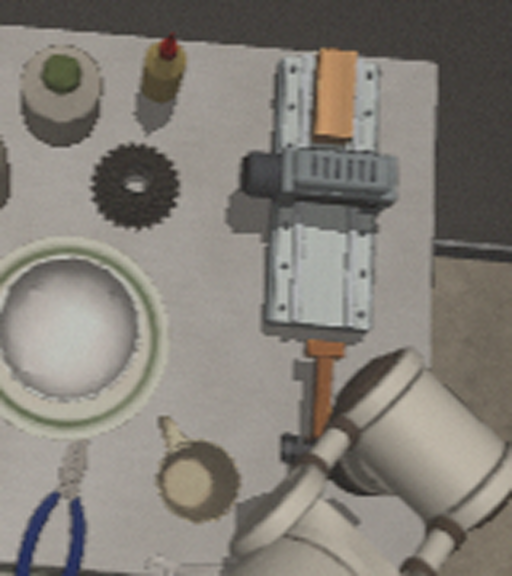

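The top view shows the batten clear of the guard on the outfeed table at (336,92) in the crop, and the stick behind the table with its head at (325,348). Next I'll lower the stick to the counter and release it.

```bash
python3 -m pendant '0 0 0.012 0 0.95;0 0 0.022 0 0.95;0 0 0.03 0 0.95;0 0 0.035 0 0.95;0 0 0.037 0 0.95;0 0 0.0385 0 0.95;0 0 0.0395 0 0.95;0 0 0.0395 0 0.95;0 0 0.0395 0 0.95'
python3 -m pendant '0 0 0 0 0.75;0 0 0 0 0.65;0 0 0 0 0.5;0 0 0 0 0.4;0 0 0 0 0.4;0 0 0 0 0.4'
python3 -m pendant '0 0 -0.01 0 0.4;0 0 -0.03 0 0.4;0 0 -0.06 0 0.4;0 0 -0.1 0 0.4;0 0 -0.14 0 0.4;0.0 0 -0.18 0 0.4;0 -0.04 -0.2 0 0.4;0 -0.08 -0.2 0 0.4;0 -0.12 -0.2 0 0.4;0 -0.16 -0.2 0 0.4;0 -0.2 -0.2 0 0.4;0 -0.2 -0.2 0 0.4;0 -0.2 -0.2 0 0.4;0 -0.2 -0.2 0 0.4'
python3 - <<'E'
from h import *
togo([.395,-.38,.2],180)
im,d,c=snap('top','t8.png'); batten(im,d,c,.057,.072,[.79,-.177],.075)
P=cloud(c,d); hsv=cv2.cvtColor(im,cv2.COLOR_RGB2HSV); o=cv2.inRange(hsv,(3,80,40),(22,255,255))>0
o&=(P[...,1]<-.11)&(P[...,1]>-.27)&(P[...,0]>.3)&(P[...,0]<.53)
for lo,hi in((.012,.03),(.085,.105)):
    q=P[o&(P[...,2]>lo)&(P[...,2]<hi)]
    if len(q): print(lo,len(q),np.median(q[:,2]),cv2.minAreaRect((q[:,:2]*1000).astype(np.float32)))
batten(im,d,c,.035,.05,[.475,.409],.08)
cv2.imwrite('pics/t8c.png',cv2.cvtColor(cv2.resize(im[100:290,130:390],None,fx=2.8,fy=2.8),cv2.COLOR_RGB2BGR))
E
```

```text
t: 21.97
ee_pos: [0.3961, -0.1775, 0.0299]
tcp_rot: [-0.001, 3.136, -0.004]
contact_force: [0.3, 1.3, 1.1]
opening: 0.209
t: 22.47
ee_pos: [0.3961, -0.1775, 0.03]
tcp_rot: [-0.001, 3.136, -0.004]
contact_force: [0.0, -0.1, 0.1]
opening: 0.599
t: 23.63
ee_pos: [0.3951, -0.3765, 0.2308]
tcp_rot: [-0.001, 3.136, -0.003]
contact_force: [0.6, 1.7, -0.4]
opening: 0.599
t 23.63 tcp [ 0.3951 -0.3765  0.2308] yaw -179.98 tilt z [ 0.005 -0.002 -1.   ] j [-0.98  0.06  1.65  0.    1.42 -2.56] open 0.599 F [ 0.6  1.7 -0.4]
  shift mm [ 0.3 -3.5 30.8] turn 0.02
n 318 zmed 0.0629
((785.6157836914062, -175.10409545898438), (42.77461624145508, 101.4754867553711), 89.60594940185547)
0.012 206 0.021283541424681585 ((447.7738952636719, -175.89051818847656), (35.49314498901367, 138.99159240722656), 88.77347564697266)
0.085 76 0.09326130367581975 ((396.8279724121094, -174.53268432617188), (38.002445220947266, 16.923307418823242), 1.317543625831604)
n 348 zmed 0.0428
((461.91961669921875, 405.4710388183594), (126.80708312988281, 38.80414581298828), 16.799739837646484)
```

View pics/t8c.png

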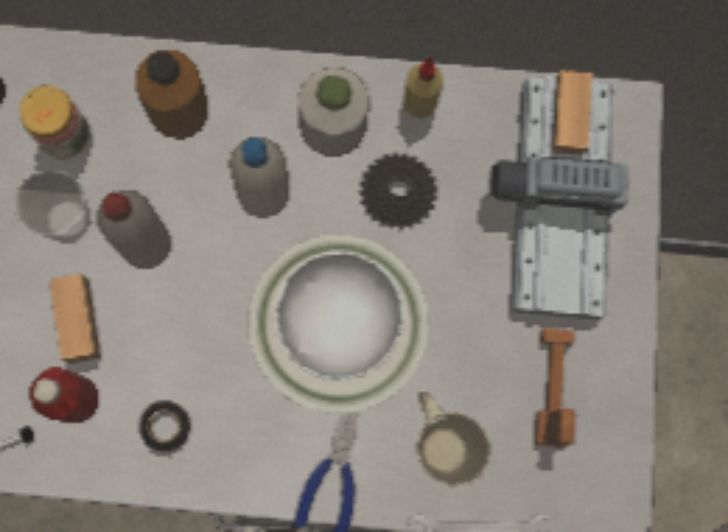

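The final top view shows the batten on the outfeed table at (574,110), the stick upright on the counter around (556,385), and the bystanders where they were. The 127 mm length for the thick batten comes from red-bottle pixels in the mask; the picture shows it in place.

```bash
python3 -c "
from station import order
print(order.sign_off())"
```

```text
the job is handed in; nothing more can be done
None
```

I fed the thin batten through the sander with the push stick, stood the stick back on the counter, and handed the job in at about 24 s of the 72 s allowed. No verdict is reported.

**What I did:** I laid the batten in the infeed channel and let go. Then I took the stick by its handle, turned it half round in the air because its head faced the robot, and pushed the batten under the guard. I drew the stick back and stood it on the counter behind the machine.

**Last checks:**
- **Batten:** its middle is about 100 mm past the sander's middle, in line with the channel to within about 2 mm and half a degree. Its top reads 63 mm, so it lies flat on the table.
- **Push stick:** it stands level on the counter, with the bar top at about 21 mm and the handle top at about 93 mm. The gripper was well clear of it.
- **Bystanders:** by eye in the last picture, the freewheel, tape roll and oil bottle are where they were.

**What failed or disagreed:**
- The first two grasps of the batten closed just above it without moving it. The finger tips sat about 27 mm behind the reported TCP at that opening, not at most 13 mm as described. I used the measured offset after that.
- The top and wrist cameras differed by about 2 mm on the channel's sideways position.
- The last check on the thick batten gave a length of 127 mm because the mask picked up the red bottle beside it. In the picture it has not moved.

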